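Fresh battery for the marbling bath's air pump

ROBOT

A 6-joint arm with a two-finger parallel gripper is mounted at the origin on the work surface. World frame = base frame: x ahead of the robot, y to its left, z up, the work surface at z = 0. Lengths are in m, angles in rad, forces in N, time in s.
With the tool pointing down it reaches from about 0.2 to 0.875 m from the base axis. Payload 3.4 kg.
Tool frame: the origin (TCP) lies at the very end of the fingers, on their centre line; the grasp point (between the pads) lies 19 mm behind it (arm.grasp_offset is the distance from the TCP to the grasp point, in m); z points along the fingers, y is the line along which they close (so a half turn about z gives the same grasp; the last joint's range is limited). The gripper opens to 94 mm and grips with 3 to 60 N. Pads are 16 mm wide; open, the fingers measure 119 mm over their backs; the gripper's body (75 mm by 177 mm) begins 78 mm behind the grasp point.
Start: joints at [1.016, 0.276, 1.505, -0, 1.361, -0.121], TCP at [0.242, 0.522, 0.205] pointing down, gripper open.
Joint ranges: [-2.89, 2.89], [-0.75, 2.08], [0.22, 2.7], [-1.18, 4.32], [0.11, 2.71], [-2.7, 2.7]. Speed limits (rad/s): [2.57, 2.57, 3.14, 3.14, 3.14, 3.14].

INTERFACE

Orientations are given as a unit quaternion [x, y, z, w].
In Python, from bench import arm gives the robot as it stands.
- The arm moves only by the tool send_rows, never from a script. Its argument "plan" is a list that holds one entry, the list of rows, each a list of 5 numbers: the opening, from 0 (shut) to 1 (fully open), then the shift along the tool's x, y, z in cm, then the turn about the tool's z in degrees. In form: [[[jaw, dx, dy, dz, twist], ...]]. A call has 1 to 20 rows; each row shifts and turns the commanded pose from where the row before left it, along the tool's axes as they then stand; what a row does not reach is not made up. A row lasts 1/10 s, in which the tool goes at most 50 mm and 8.59 degrees, less where a joint would pass 70% of its speed; a pose out of reach is approached as far as the arm can. A call is refused whole if a number of a shift passes 5 or a number of a turn 8.59, either way. A call with a gripper value outside its range is refused whole. The fingers move at their own pace and stop on an object; "force" is the grip in N (left out, the last holds). Time passes only in rows, so rows that do not move let the fingers close. It gives the time, the measured TCP pose, the force, the opening and the grip force at its end, in the units of the state.
- arm.state(): the state, without advancing time (a new reading comes with each control period).
- arm.camera(name): name is "scene" or "top"; returns (picture, depth): 384x512x3 uint8, red, green, blue; 384x512 float32, m along the optical axis (not along the pixel's ray), 0 where there is no reading.
- arm.camera_info(name): a dict with "camera_matrix" (3x3 intrinsics, pixels), "R" (3x3) and "t" (3): a world point X has camera coordinates R X + t. Camera axes: x right, y down, z forward; pixel columns grow to the right and rows downward; lengths in m; the calibration is good to about 2 mm. A picture is of the moment at which its call begins. camera_info takes no time and is no camera call.
- arm.job_done(): hands the job in; it is judged then, once.
The state is a dict: "time_s": time; "qpos": joint angles; "qvel": joint speeds; "joint_efforts": joint torques, N m; "tcp_pos": TCP position; "tool_rot": TCP orientation; "force": force on the tool from outside, world axes, zero at the start; "ft_torque": the same for the moment, N m; "gripper_width": finger opening in m; "finger_force": force on a finger pad.
Only numpy, scipy, OpenCV 4.12 (cv2) and the standard library are available. Lean on these libraries where they do the work, as an engineer would, in place of code of your own. Each camera call takes 0.05 s, during which the arm holds its last target. There are 200 camera calls.

TASK

The cordless air pump needs its charged battery. With the putty knife pry the orange battery cover up at its front slot (use the blade, not the fingers, to get it up) and open it, lay the knife back flat on the blue mat and let go of it, then plug the green pack fully home in the socket inside, foot down, and shut the cover over it completely. Leave the red (empty) pack where it stands.

Things in the scene. Friction and masses are not known exactly. Their poses are not given: they have to be found in the camera images.
- pump: cordless air pump, fixed: grey open-topped battery bay, outer 106 (x) x 146 (y) x 95 mm high, walls 8 mm; behind it (+x) a blue motor drum, 72 mm high, reaching 140 mm behind the bay's middle. Origin: centre of the bay's underside, on the bench; x points from slotted front to hinge, z up. Inside, a black socket block 40 mm high; above it the bay is free, 90 (x) x 130 (y) mm
- slot (a point): middle of the pry slot at the outer face of the bay's front wall: an opening 86 mm wide (y) and 9 mm high (86 to 95 mm above the bench) between the wall's lowered top edge and the cover's underside; blade goes in along the pump's +x. The wall is 8 mm thick. Axes as the pump's
- socket (a point): centre of the mouth of the rectangular socket hole, 40 mm above the bench, 4 mm in front of the bay's middle; hole 63 (x) x 47 (y) mm, 28 mm deep, chamfered 3 mm, closed at the bottom. Axes as the pump's
- hinge (a point): middle of the cover's hinge axis (along the pump's y), at the bay's rear top edge, 95 mm above the bench, 53 mm behind the bay's middle. Axes as the pump's
- cover (a joint): angle of the orange battery cover, a plate 106 x 146 x 6 mm with three thin black ribs on its back, flush with the bay's outer faces, its underside at the hinge height: 0 shut, grows as its front edge swings up and back towards +x, stop at 1.7 rad; the hinge is stiff, the cover stays at any angle
- cover_lip (a point): middle of the cover's front lower edge (106 mm from the hinge axis)
- knife: putty knife 200 mm long, lies on the mat: white handle 110 x 18 (y) x 24 mm (z), steel blade 95 mm long, 26 mm wide, 2.5 mm thick, leaving the handle's front at mid height (12 mm above the handle's underside). Origin: centre of the handle's underside; +x towards the blade tip, z up; 110 g
- knife_grip (a point): good grip point near the centre of mass, in the handle 30 mm ahead of its middle, 12 mm above its underside; 115 mm behind the tip
- knife_tip (a point): middle of the blade's tip edge, 145 mm ahead of the handle's middle
- knife_mid (a point): middle of the knife's whole length, 45 mm ahead of the handle's middle, at the level of the handle's underside
- mat: blue mat 300 (x) x 180 (y) x 4 mm fixed on the bench. Origin: centre of its underside
- full_pack: charged battery pack, grey with GREEN upper half, stands upright: 60 (x) x 44 (y) x 72 mm high, about 0.3 kg. Origin: centre of its underside (the foot that plugs in). Fits either way round
- empty_pack: empty battery pack, same size, RED upper half; bystander

How it is judged:
On the way, in this order (a step that is already met when the one before it is completed fails the run):
1. the cover is raised by the knife's push, above 0.3 rad, no finger on it (value of joint cover above 0.3 rad and contact force between knife and cover above 0.15 N and contact force between the fingers and cover below 0.5 N), for 0.1 s.
2. the knife lies flat on the mat, let go, with the cover still open (above 0.3 rad) (x of knife_mid in the frame of mat between -0.15 and 0.15 m and y of knife_mid in the frame of mat between -0.09 and 0.09 m and z of knife_mid in the frame of mat below 0.034 m and angle between knife's own x axis and vertical between 1.45 and 1.69 rad and linear speed of knife below 0.02 m/s and contact force between the fingers and knife below 0.1 N and value of joint cover above 0.3 rad), for 0.1 s.
3. the green pack is fully home in the socket, let go, with the cover still open (z of full_pack in the frame of socket below -0.024 m and horizontal distance between full_pack and socket below 0.005 m and angle between the x axis of full_pack and the x axis of pump, either way round below 0.1 rad and angle between full_pack's own z axis and vertical below 0.1 rad and linear speed of full_pack below 0.02 m/s and contact force between the fingers and full_pack below 0.1 N and value of joint cover above 0.3 rad), for 0.1 s.
At the end, for the whole second after the job is handed in: The cover is shut (within 0.06 rad), the green pack stands in the socket at least 24 of its 28 mm deep, within 5 mm of the centre and upright and square within 0.1 rad, and the knife lies level (within 0.12 rad) on the mat, its middle over the mat; nothing is held or moving (value of joint cover below 0.06 rad and z of full_pack in the frame of socket below -0.024 m and horizontal distance between full_pack and socket below 0.005 m and angle between the x axis of full_pack and the x axis of pump, either way round below 0.1 rad and angle between full_pack's own z axis and vertical below 0.1 rad and linear speed of each of full_pack, knife below 0.02 m/s and contact force between the fingers and full_pack below 0.1 N and x of knife_mid in the frame of mat between -0.15 and 0.15 m and y of knife_mid in the frame of mat between -0.09 and 0.09 m and z of knife_mid in the frame of mat below 0.034 m and angle between knife's own x axis and vertical between 1.45 and 1.69 rad and contact force between the fingers and knife below 0.1 N); the robot touches nothing.
It fails at once if the red pack is shifted by more than 30 mm (distance of empty_pack from where it was at the start of the episode above 0.03 m).
It also fails if it takes over 72 s, if anything falls off the work surface, if the arm or the gripper's body presses on something with over 40 N, if the wrist force passes 120 N, or if a joint passes its speed limit or range.

## Working session

There is one attempt and no reset: what is moved stays moved. The work goes in short steps, Python scripts to look and compute and a tool call to move; the robot and the scene stay as the last step left them, time stands still between calls to the robot, and variables do not carry over. Pictures are saved under pics/ and viewed, at most 10 in all, crops included, and the job is handed in when it is done.

Besides the shell and the picture viewer there is one more tool, called after "Emit:" in YAML: its name, and indented under it one key for each argument. send_rows: Moves the arm, as the interface text tells. Its arguments: {"type":"object","properties":{"plan":{"type":"array","items":{"type":"array","items":{"type":"array","items":{"type":"number"}}}},"force":{"type":"number"}},"required":["plan"]}

```bash
mkdir -p pics; ls
python3 - <<'E'
from bench import arm
import cv2,numpy as np
for n in("scene","top"):
    p,d=arm.camera(n); cv2.imwrite(f"pics/{n}0.png",p[:,:,::-1]); np.savez(f"{n}0.npz",p=p,d=d)
    i=arm.camera_info(n); print(n,i["camera_matrix"],i["R"],i["t"])
print(arm.state())
a=cv2.imread("pics/scene0.png");b=cv2.imread("pics/top0.png")
E
```

```text
pics
scene [[351.01909206   0.         251.69934405]
 [  0.         351.01909206 185.63166163]
 [  0.           0.           1.        ]] [[-0.32244251  0.94653967 -0.0096685 ]
 [ 0.64710213  0.21296027 -0.73205652]
 [-0.69086153 -0.24230265 -0.68117528]] [ 0.2088037  -0.2761963   1.23339585]
top [[372.082639     0.         257.86341247]
 [  0.         372.082639   189.64879689]
 [  0.           0.           1.        ]] [[-0.12665191 -0.99194277  0.00297095]
 [-0.96471928  0.12247797 -0.23305763]
 [ 0.23081596 -0.03238333 -0.97245839]] [0.03438388 0.56070603 0.82010252]
{'time_s': 0.1, 'qpos': array([ 1.01601980e+00,  2.76542324e-01,  1.50594448e+00, -1.46961705e-05,
        1.36069205e+00, -1.20996935e-01]), 'qvel': array([-3.04137823e-04,  9.10917792e-05, -9.01871292e-04, -2.60779272e-04,
       -3.11638338e-03,  1.31753870e-03]), 'joint_efforts': array([ 3.65649585e-04, -4.05454373e+01, -2.37781119e+01,  7.02641741e-02,
        2.98229826e-02, -6.89918488e-05]), 'tcp_pos': array([0.24143015, 0.52133395, 0.20470993]), 'tool_rot': array([ 2.15191764e-01,  9.76571490e-01, -7.50635906e-04, -2.56128244e-04]), 'force': array([ 0.35847194, -0.43734945, -0.10132212]), 'ft_torque': array([-0.00464616, -0.03258248,  0.0655123 ]), 'finger_force': 0.0, 'gripper_width': 0.0937694833125929}
```

View pics/top0.png

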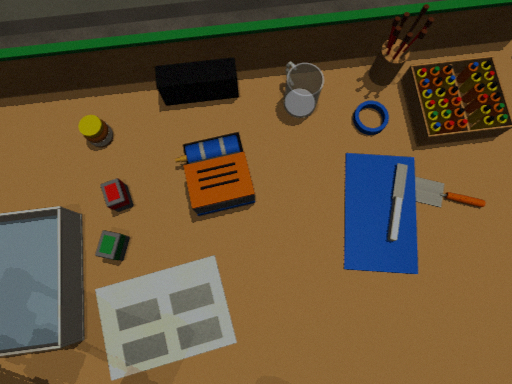

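View pics/scene0.png

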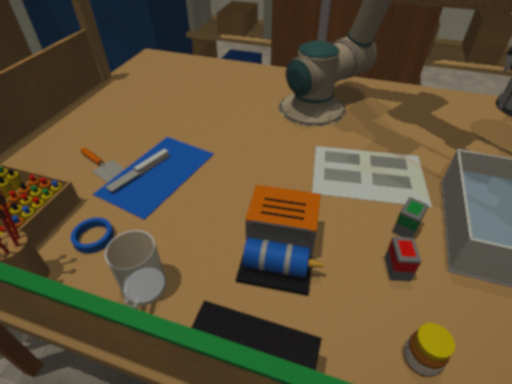

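The top view shows the pump's orange cover at about (220,182), with its front at the bottom of the image. The knife is on the mat from (402,165) to (393,240). The green pack is at (112,245) and the red one at (115,195). The orange-handled scraper at (450,195) is a decoy.

```bash
cat > h.py <<'E'
import numpy as np,cv2
from bench import arm
def cast(n,uv,z):
    i=arm.camera_info(n);K,R,t=[np.array(i[k]) for k in("camera_matrix","R","t")]
    uv=np.atleast_2d(uv).astype(float);r=np.c_[uv,np.ones(len(uv))]@np.linalg.inv(K).T@R
    c=-R.T@t; return c+r*((z-c[2])/r[:,2])[:,None]
def pts(n,d):
    i=arm.camera_info(n);K,R,t=[np.array(i[k]) for k in("camera_matrix","R","t")]
    v,u=np.indices(d.shape);r=np.stack([u,v,np.ones_like(u)],-1)@np.linalg.inv(K).T*d[...,None]
    return (r-t)@R
def rect(xy):
    (c,s,a)=cv2.minAreaRect((np.asarray(xy)[:,:2]*1000).astype(np.float32)); return np.round(c,1),np.round(s,1),round(a,1)
def big(m):
    n,l,s,c=cv2.connectedComponentsWithStats(m.astype(np.uint8)); return l==1+np.argmax(s[1:,4])
def hsv(p): return cv2.cvtColor(p,cv2.COLOR_RGB2HSV).astype(int)
E
python3 - <<'E'
from h import *
for n in("top","scene"):
    f=np.load(n+"0.npz");p,d=f["p"],f["d"];H=hsv(p);P=pts(n,d);h,s,v=H[...,0],H[...,1],H[...,2]
    print(n)
    for nm,m,z in(("green",(abs(h-65)<15)&(s>120)&(v>50)&(P[...,0]<.7),.072),("red",((h<4)|(h>175))&(s>170)&(v>80)&(P[...,1]>0)&(P[...,2]<.09),.072),("cover",(h>5)&(h<13)&(s>200)&(abs(P[...,2]-.101)<.008),.101),("mat",(abs(h-112)<10)&(s>150)&(P[...,2]<.02)&(P[...,1]<-.0),.004)):
        m=big(m);vv,uu=np.nonzero(m)
        uv=np.c_[uu,vv]
        zz=P[...,2][m]; top=m&(abs(P[...,2]-z)<.006)
        tv,tu=np.nonzero(top)
        print(nm,m.sum(),"z",np.percentile(zz,[5,50,95]).round(4),"top",top.sum(),rect(cast(n,np.c_[tu,tv],z)), rect(P[top]))
    # knife: above mat
    mk=(P[...,2]>.009)&(P[...,2]<.04)&(s<90)&(v>90)
    Mx=P[...,:2]-np.array([P[...,0][m].mean(),P[...,1][m].mean()])
    mk&=(np.hypot(Mx[...,0],Mx[...,1])<.2); mk=big(mk)
    print("knife",mk.sum(),rect(P[mk]))
    for nm,mm in(("handle",mk&(P[...,2]>.0225)),("blade",mk&(P[...,2]<.0205))):
        tv,tu=np.nonzero(mm);print(nm,mm.sum(),np.median(P[mm][:,2]),rect(P[mm]),rect(cast(n,np.c_[tu,tv],.028 if nm=="handle" else .017)))
    c=p[140:260,330:450] if n=="top" else p[130:210,70:220]
    cv2.imwrite(f"pics/k_{n}.png",cv2.resize(c[:,:,::-1],None,fx=5,fy=5,interpolation=cv2.INTER_NEAREST))
E
```

```text
top
green 209 z [0.069  0.0714 0.0736] top 209 (array([475.8, 321.3]), array([27.4, 39.7]), 71.2) (array([475.9, 321.5]), array([27.1, 39.7]), 71.7)
red 195 z [0.0692 0.0716 0.0743] top 195 (array([597.6, 306.6]), array([39.7, 27.6]), 15.1) (array([597.9, 306.7]), array([41.1, 27.8]), 15.0)
cover 9 z [0.0936 0.0993 0.1011] top 7 (array([544. , -15.2]), array([ 1.5, 16.1]), 2.5) (array([544.3, -15.2]), array([ 0.7, 16.3]), 6.2)
mat 7332 z [-0.0001  0.0026  0.0053] top 7311 (array([ 482.1, -337.4]), array([178. , 297.8]), 78.9) (array([ 482.7, -338.1]), array([179. , 299.1]), 78.9)
knife 625 (array([ 500.7, -381.4]), array([ 25.8, 200.6]), 70.7)
handle 294 0.026135190946213617 (array([ 458.6, -365.3]), array([ 17.8, 109.1]), 70.5) (array([ 458.2, -364.7]), array([ 17.9, 108.9]), 71.0)
blade 324 0.01587832924813473 (array([ 550.2, -398.7]), array([25.8, 95.7]), 70.7) (array([ 549. , -397.8]), array([24.9, 95. ]), 70.4)
scene
green 163 z [0.0376 0.0499 0.0617] top 0 (array([0., 0.]), array([0., 0.]), 0.0) (array([0., 0.]), array([0., 0.]), 0.0)
red 194 z [0.0704 0.072  0.0735] top 194 (array([597.8, 308.1]), array([35.9, 25.8]), 14.4) (array([597.1, 307.7]), array([38.3, 25.9]), 12.9)
cover 3 z [0.1013 0.1024 0.1042] top 3 (array([573. ,  86.6]), array([0. , 4.3]), 18.3) (array([574.7,  86.7]), array([0.3, 5.7]), 51.4)
mat 3509 z [0.001  0.0029 0.0048] top 3509 (array([ 485.3, -335.1]), array([173.1, 290.9]), 78.9) (array([ 483.3, -335.9]), array([176. , 294.3]), 79.0)
knife 427 (array([ 500.5, -379.5]), array([ 28.1, 198.3]), 69.1)
handle 172 0.02644688072968107 (array([ 458.5, -364.7]), array([ 20.7, 109.1]), 69.8) (array([ 461.6, -360.6]), array([ 22.1, 109.4]), 69.9)
blade 234 0.01624579939851202 (array([ 528.4, -390.2]), array([ 28.1, 138.5]), 69.1) (array([ 528. , -389.2]), array([ 27.2, 141.1]), 70.2)
```

View pics/k_top.png

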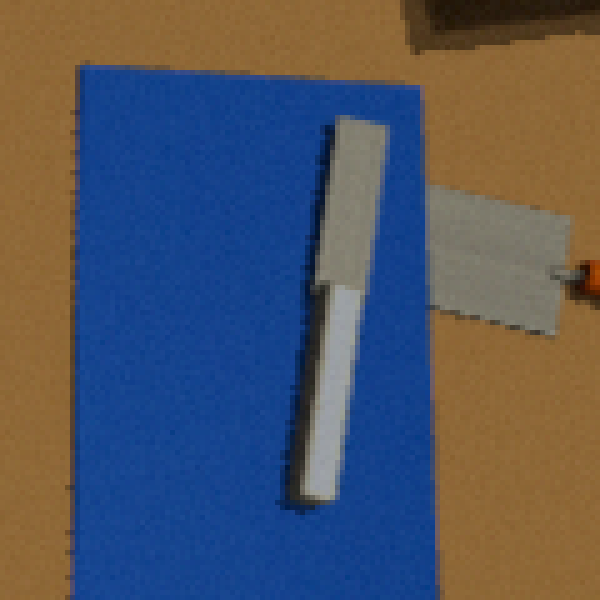

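The crop confirms the blade is at the top (tip at about crop (360,120)) and the handle at the bottom. The decoy lies beside the mat, clear of the knife. Next: the cover and the full pack tops.

Run:
```python
from h import *
for n in("top","scene"):
    f=np.load(n+"0.npz");p,d=f["p"],f["d"];H=hsv(p);P=pts(n,d);h,s,v=H[...,0],H[...,1],H[...,2]
    if n=="top": print("px",H[190,210],P[190,210],H[200,240],P[200,240])
    else: print("px",H[200,265],P[200,265])
    for nm,c,r,z in(("green",(.476,.3215),.06,.072),("red",(.598,.307),.06,.072),("cover",(.54,.03),.2,.101)):
        m=big((np.hypot(P[...,0]-c[0],P[...,1]-c[1])<r)&(P[...,2]>z-.007)&(P[...,2]<z+.02)&(d>0))
        if nm=="cover": m=cv2.morphologyEx(m.astype(np.uint8),cv2.MORPH_OPEN,np.ones((7,7)))>0
        tv,tu=np.nonzero(m)
        print(n,nm,m.sum(),np.median(P[m][:,2]).round(4),rect(P[m]),rect(cast(n,np.c_[tu,tv],z)))
```

```text
px [ 14 252 155] [0.56495936 0.07290884 0.10215239] [80 35 22] [0.54158678 0.00846573 0.06300219]
top green 518 0.0709 (array([476. , 321.9]), array([44.8, 59.8]), 71.7) (array([475.4, 320.1]), array([45.8, 59.5]), 71.4)
top red 470 0.071 (array([598., 307.]), array([61.5, 43.9]), 14.7) (array([596.3, 305.4]), array([61.9, 44.6]), 14.4)
top cover 2806 0.101 (array([591.2,  52.6]), array([110.6, 145.8]), 6.8) (array([590.4,  52.6]), array([109.6, 145.6]), 6.5)
px [ 14 237 140] [0.58500405 0.01007383 0.10034865]
scene green 426 0.0713 (array([476.3, 322.4]), array([44.2, 61.7]), 71.3) (array([480.7, 321.4]), array([43.8, 65. ]), 71.5)
scene red 593 0.0714 (array([598.4, 306.8]), array([61.4, 43.7]), 14.2) (array([602.2, 306. ]), array([63.9, 45.5]), 14.7)
scene cover 2665 0.1013 (array([591.2,  52.9]), array([113. , 145.5]), 6.6) (array([592.8,  53. ]), array([115.6, 145.6]), 6.4)
```

```bash
cat >> h.py <<'E'
def yaw(st=None):  # world angle of tool y, deg
    st=st or arm.state();x,y,z,w=st["tool_rot"]
    from scipy.spatial.transform import Rotation as R
    m=R.from_quat([x,y,z,w]).as_matrix(); return np.degrees(np.arctan2(m[1,1],m[0,1])),m
def go(xyz,ydeg=None):
    st=arm.state();a,m=yaw(st)
    tw=0 if ydeg is None else -((ydeg-a+180)%360-180)
    d=np.array(xyz)-st["tcp_pos"]
    from scipy.spatial.transform import Rotation as R
    m2=m@R.from_euler("z",tw,degrees=True).as_matrix()
    print("t",round(st["time_s"],2),"tcp",(st["tcp_pos"]*1000).round(1),"yaw",a.round(2),"tilt",np.degrees(np.arccos(-m[2,2])).round(2),"F",np.round(st["force"],1),"w",round(st["gripper_width"]*1e3,1),"ff",round(float(st["finger_force"]),1))
    print(" twist",round(tw,2),"shift cm (turned axes)",(100*m2.T@d).round(2),"(now axes)",(100*m.T@d).round(2))
E
python3 - <<'E'
from h import *
go([.4867,-.3748,.205],70.5)
for n in("top","scene"):
    f=np.load(n+"0.npz");p,d=f["p"],f["d"];H=hsv(p);P=pts(n,d);h,s,v=H[...,0],H[...,1],H[...,2]
    m=big((h>7)&(h<20)&(s>200)&(P[...,2]>.094)&(P[...,2]<.108))
    for a in(6.6,):
        c,t=np.cos(np.radians(a)),np.sin(np.radians(a));q=(P[m][:,:2]-[.59,.0527])@np.array([[c,-t],[t,c]])*1000
        print(n,m.sum(),rect(P[m]),np.percentile(q,[.5,2,98,99.5],axis=0).round(1).tolist())
E
```

```text
t 0.1 tcp [241.4 521.3 204.7] yaw 65.15 tilt 0.09 F [ 0.4 -0.4 -0.1] w 93.8 ff 0.0
 twist -5.35 shift cm (turned axes) [-5.303e+01 -7.629e+01  7.000e-02] (now axes) [-5.992e+01 -7.101e+01  7.000e-02]
top 2555 (array([588.8,  52.3]), array([105.7, 145.8]), 6.6) [[-53.3, -72.4], [-52.6, -70.4], [49.0, 69.9], [50.7, 71.7]]
scene 2304 (array([589.6,  53.5]), array([105.8, 144.2]), 6.0) [[-51.3, -70.3], [-49.4, -68.1], [48.7, 69.7], [50.8, 71.7]]
```

Emit:
send_rows:
  plan:
    - [[0.5,0,0,0,-5.35],[0.5,-2.65,-3.81,0,0],[0.5,-2.65,-3.81,0,0],[0.5,-2.65,-3.81,0,0],[0.5,-2.65,-3.81,0,0],[0.5,-2.65,-3.81,0,0],[0.5,-2.65,-3.81,0,0],[0.5,-2.65,-3.81,0,0],[0.5,-2.65,-3.81,0,0],[0.5,-2.65,-3.81,0,0],[0.5,-2.65,-3.81,0,0],[0.5,-2.65,-3.81,0,0],[0.5,-2.65,-3.81,0,0],[0.5,-2.65,-3.81,0,0],[0.5,-2.65,-3.81,0,0],[0.5,-2.65,-3.81,0,0],[0.5,-2.65,-3.81,0,0],[0.5,-2.65,-3.81,0,0],[0.5,-2.65,-3.81,0,0],[0.5,-2.65,-3.81,0,0]]

```text
time_s: 2.1
tcp_pos: [0.4745, -0.3305, 0.2049]
tool_rot: [0.17, 0.986, 0.0, -0.0]
force: [0.3, 0.0, 0.3]
gripper_width: 0.0471
finger_force: 0.0
```

Emit:
send_rows:
  plan:
    - [[0.5,-2.65,-3.81,0,0],[0.5,0,0,4,0],[0.5,0,0,4,0],[0.5,0,0,3,0],[0.5,0,0,0,0],[0.5,0,0,0,0]]

```text
time_s: 2.7
tcp_pos: [0.4868, -0.3734, 0.0954]
tool_rot: [0.169, 0.986, 0.0, -0.0]
force: [0.0, -0.5, 0.7]
gripper_width: 0.047
finger_force: 0.0
```

```bash
python3 -c "
from h import *
go([.4867,-.3748,.0065],70.5)"
```

```text
t 2.7 tcp [ 486.8 -373.4   95.4] yaw 70.5 tilt 0.06 F [ 0.  -0.5  0.7] w 47.0 ff 0.0
 twist -0.0 shift cm (turned axes) [-0.04 -0.14  8.89] (now axes) [-0.04 -0.14  8.89]
```

Emit:
send_rows:
  plan:
    - [[0.5,0,-0.14,3,0],[0.5,0,0,3,0],[0.5,0,0,2,0],[0.5,0,0,0.85,0],[0.5,0,0,0,0],[0.1,0,0,0,0],[0,0,0,0,0],[0,0,0,0,0],[0,0,0,0,0],[0,0,0,0,0],[0,0,0,0,0]]
  force: 60

```text
time_s: 3.8
tcp_pos: [0.4868, -0.3753, 0.0078]
tool_rot: [0.169, 0.986, -0.0, 0.001]
force: [-0.8, 0.1, 5.7]
gripper_width: 0.0174
finger_force: 60.0
```

```bash
python3 -c "
from h import *
go([.4867,-.3748,.15],96.5)"
```

```text
t 3.8 tcp [ 486.8 -375.3    7.8] yaw 70.5 tilt 0.09 F [-0.8  0.1  5.7] w 17.4 ff 60.0
 twist -26.0 shift cm (turned axes) [-1.000e-02  3.000e-02 -1.422e+01] (now axes) [ 1.000e-02  3.000e-02 -1.422e+01]
```

Emit:
send_rows:
  plan:
    - [[0,0,0,-2,0],[0,0,0,-4,0],[0,0,0,-4,0],[0,0,0,-3,0],[0,0,0,0,-6.5],[0,0,0,0,-6.5],[0,0,0,0,-6.5],[0,0,0,0,-6.5],[0,0,0,0,0],[0,0,0,0,0]]

```text
time_s: 4.8
tcp_pos: [0.4861, -0.3744, 0.1363]
tool_rot: [-0.055, 0.998, 0.001, -0.0]
force: [0.1, -0.1, -1.3]
gripper_width: 0.0176
finger_force: 60.0
```

```bash
python3 -c "
from h import *
go([.3825,.0292,.13],96.5)"
```

```text
t 4.8 tcp [ 486.1 -374.4  136.3] yaw 96.36 tilt 0.08 F [ 0.1 -0.1 -1.3] w 17.6 ff 60.0
 twist -0.14 shift cm (turned axes) [ 5.73 41.27  0.68] (now axes) [ 5.83 41.26  0.68]
```

Emit:
send_rows:
  plan:
    - [[0,0.53,3.75,0,0],[0,0.53,3.75,0,0],[0,0.53,3.75,0,0],[0,0.53,3.75,0,0],[0,0.53,3.75,0,0],[0,0.53,3.75,0,0],[0,0.53,3.75,0,0],[0,0.53,3.75,0,0],[0,0.53,3.75,0,0],[0,0.53,3.75,0,0],[0,0.53,3.75,0,0],[0,0,0,0,0],[0,0,0,0,0],[0,0,0,0,0]]

```text
time_s: 6.2
tcp_pos: [0.3823, 0.0278, 0.1371]
tool_rot: [-0.056, 0.998, -0.0, 0.0]
force: [0.2, -0.4, -1.9]
gripper_width: 0.0178
finger_force: 60.0
```

Run:
```python
from h import *
go([.3825,.0292,.1],96.5)
for n in("top","scene"):
    p,d=arm.camera(n);P=pts(n,d);cv2.imwrite(f"pics/{n}1.png",p[:,:,::-1]);np.savez(n+"1.npz",p=p,d=d)
    u=np.array([.9936,.1132]);q=np.stack([(P[...,:2]-[.5892,.0527])@u,(P[...,:2]-[.5892,.0527])@[-u[1],u[0]],P[...,2]],-1)*1000
    m=(q[...,0]>-190)&(q[...,0]<-60)&(abs(q[...,1])<25)&(q[...,2]>105)&(q[...,2]<170)
    print(n,m.sum())
    for a in range(-190,-60,10):
        k=m&(q[...,0]>=a)&(q[...,0]<a+10)
        if k.any(): print(a,k.sum(),"y",np.percentile(q[k][:,1],[3,50,97]).round(1),"z",np.median(q[k][:,2]).round(1),"xmax",q[k][:,0].max().round(1))
c=cv2.imread("pics/scene1.png")[130:290,180:380];cv2.imwrite("pics/c1.png",cv2.resize(c,None,fx=3.5,fy=3.5))
```

```text
t 6.2 tcp [382.3  27.8 137.1] yaw 96.44 tilt 0.05 F [ 0.2 -0.4 -1.9] w 17.8 ff 60.0
 twist -0.06 shift cm (turned axes) [-0.03  0.14  3.71] (now axes) [-0.03  0.14  3.71]
top 70
-110 37 y [-13.1  -4.1  10.2] z 145.6 xmax -100.2
-100 33 y [-12.6  -1.3   9.9] z 145.1 xmax -93.9
scene 317
-190 51 y [-12.2  -1.    9.5] z 150.2 xmax -180.8
-180 29 y [-12.7  -0.9  10.8] z 145.7 xmax -170.7
-170 30 y [-13.5  -2.6  11.7] z 145.9 xmax -160.1
-160 29 y [-12.4  -0.4  10.7] z 145.2 xmax -150.3
-150 32 y [-13.7  -0.7  11.6] z 145.4 xmax -140.3
-140 25 y [-12.5  -1.2  10.9] z 145.6 xmax -130.6
-130 32 y [-13.   -0.7  11.6] z 145.5 xmax -120.9
-120 32 y [-12.1  -1.5  10.7] z 145.5 xmax -110.0
-110 33 y [-12.6  -0.7  11.6] z 145.8 xmax -100.2
-100 24 y [-13.8  -1.3   9.6] z 145.0 xmax -93.7
```

View pics/c1.png

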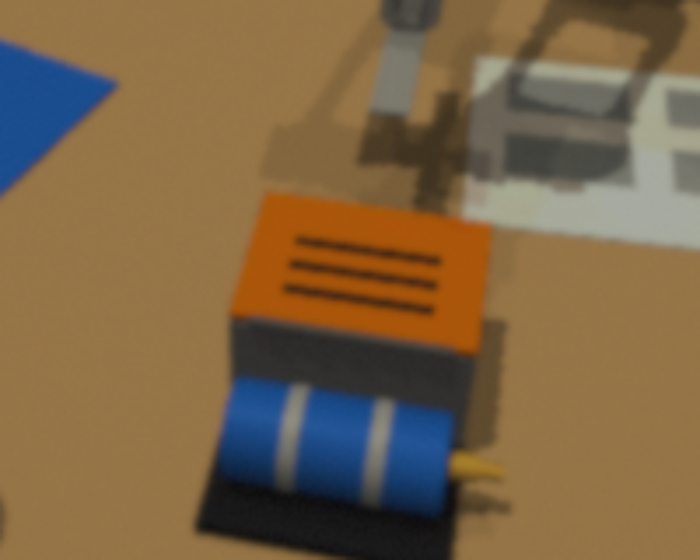

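The crop shows the blade held level, with its tip at about (390,110), in front of the orange cover and pointing at its middle. I'll lower it to slot height and insert it.

Emit:
send_rows:
  plan:
    - [[0,0,0.1,2.7,0],[0,0,0,2.7,0],[0,0,0,0,0],[0,0,0,0,0],[0,-2,0,0,0],[0,-1.5,0,0,0],[0,0,0,0,0],[0,0,0,0,0]]

```text
time_s: 7.1
tcp_pos: [0.4167, 0.0333, 0.0834]
tool_rot: [-0.057, 0.998, -0.0, 0.0]
force: [-0.5, -0.1, -2.1]
gripper_width: 0.0175
finger_force: 60.0
```

Run:
```python
from h import *
go([.3823,.0292,.083],96.5)
for n in("top","scene"):
    p,d=arm.camera(n);P=pts(n,d)
    u=np.array([.9936,.1132]);q=np.stack([(P[...,:2]-[.5892,.0527])@u,(P[...,:2]-[.5892,.0527])@[-u[1],u[0]],P[...,2]],-1)*1000
    m=(q[...,0]>-130)&(q[...,0]<-52)&(abs(q[...,1])<16)&(q[...,2]>70)&(q[...,2]<110)
    for a in range(-130,-50,10):
        k=m&(q[...,0]>=a)&(q[...,0]<a+10)
        if k.any(): print(n,a,k.sum(),"y",np.percentile(q[k][:,1],[3,50,97]).round(1),"z",np.median(q[k][:,2]).round(1),"xmax",q[k][:,0].max().round(1))
```

```text
t 7.1 tcp [416.7  33.3  83.4] yaw 96.5 tilt 0.0 F [-0.5 -0.1 -2.1] w 17.5 ff 60.0
 twist 0.0 shift cm (turned axes) [ 3.46 -0.02  0.04] (now axes) [ 3.46 -0.02  0.04]
top -60 2 y [-14.5 -13.5 -12.5] z 101.2 xmax -52.1
scene -130 31 y [-10.5   1.8  13.6] z 91.5 xmax -120.3
scene -120 29 y [-10.8   0.6  12.6] z 91.9 xmax -110.0
scene -110 31 y [-10.3   1.6  13.5] z 92.0 xmax -100.0
scene -100 34 y [-10.4   1.3  12.9] z 91.5 xmax -90.1
scene -90 32 y [-11.4   1.4  13.7] z 91.4 xmax -80.7
scene -80 35 y [-10.3   1.9  13.1] z 91.8 xmax -70.1
scene -70 19 y [-11.1   0.3  13.1] z 92.3 xmax -63.4
scene -60 5 y [-11.3  -7.2  14.6] z 101.7 xmax -52.1
```

Emit:
send_rows:
  plan:
    - [[0,-1,0,0,0],[0,-1,0,0,0],[0,-1.2,0,0,0],[0,0,0,0,0],[0,0,0,-0.5,0],[0,0,0,-0.5,0],[0,0,0,0,0],[0,0,0,0,0]]

```text
time_s: 8.0
tcp_pos: [0.4479, 0.0371, 0.0931]
tool_rot: [-0.057, 0.998, 0.0, -0.0]
force: [-0.4, 0.4, -1.1]
gripper_width: 0.0178
finger_force: 60.0
```

```bash
cat >> h.py <<'E'
def look(tag,box=None):
    u=np.array([.9936,.1132])
    for n in("scene","top"):
        p,d=arm.camera(n);P=pts(n,d);np.savez(tag+n,p=p,d=d);cv2.imwrite(f"pics/{tag}{n}.png",p[:,:,::-1])
        q=np.stack([(P[...,:2]-[.5892,.0527])@u,(P[...,:2]-[.5892,.0527])@[-u[1],u[0]],P[...,2]],-1)*1000
        H=hsv(p);m=(H[...,0]>6)&(H[...,0]<20)&(H[...,1]>200)&(abs(q[...,1])<70)&(q[...,2]>85)&(q[...,0]>-60)&(q[...,0]<100)
        m=big(m)if m.any() else m
        if m.sum()>30:
            pp=q[m];c=np.polyfit(pp[:,0],pp[:,2],1) if np.ptp(pp[:,0])>np.ptp(pp[:,2]) else None
            if c is not None: ang=-np.degrees(np.arctan(c[0]))
            else: ang=np.degrees(np.arctan2(1,-np.polyfit(pp[:,2],pp[:,0],1)[0]))
            print(n,"cover",m.sum(),"angle deg",ang.round(1),"zmax",np.percentile(pp[:,2],99).round(1),"x",np.percentile(pp[:,0],[1,99]).round(1))
        k=(abs(q[...,1])<14)&(q[...,0]>-150)&(q[...,0]<-40)&(q[...,2]>70)&(H[...,1]<110)&(H[...,2]>60)
        for a in range(-150,-40,20):
            kk=k&(q[...,0]>=a)&(q[...,0]<a+20)
            if kk.sum()>4: print("  ",n,a,kk.sum(),"z",np.median(q[kk][:,2]).round(1))
E
python3 - <<'E'
from h import *
go([.3823,.0292,.083],96.5); look("l2")
E
```

```text
t 8.0 tcp [447.9  37.1  93.1] yaw 96.5 tilt 0.01 F [-0.4  0.4 -1.1] w 17.8 ff 60.0
 twist -0.0 shift cm (turned axes) [ 6.61 -0.04  1.01] (now axes) [ 6.61 -0.04  1.01]
scene cover 2386 angle deg 5.0 zmax 110.3 x [-49.7  50.6]
   scene -150 168 z 132.0
   scene -130 486 z 257.8
   scene -110 1020 z 382.4
   scene -90 67 z 101.5
   scene -70 32 z 101.7
top cover 864 angle deg 4.9 zmax 106.0 x [ 4.3 52.1]
   top -150 431 z 520.9
   top -130 337 z 515.8
   top -110 39 z 504.1
```

Emit:
send_rows:
  plan:
    - [[0,-0.09,0,-0.69,0],[0,-0.15,0,-0.68,0],[0,-0.21,0,-0.67,0],[0,-0.27,0,-0.64,0],[0,-0.32,0,-0.62,0],[0,0,0,0,0]]

```text
time_s: 8.7
tcp_pos: [0.4601, 0.0383, 0.1271]
tool_rot: [-0.057, 0.998, -0.0, 0.001]
force: [-0.3, 0.2, -2.1]
gripper_width: 0.0174
finger_force: 60.0
```

Run:
```python
from h import *
go([.3823,.0292,.083],96.5); look("l3")
```

```text
t 8.7 tcp [460.1  38.3 127.1] yaw 96.5 tilt 0.17 F [-0.3  0.2 -2.1] w 17.4 ff 60.0
 twist 0.0 shift cm (turned axes) [ 7.84 -0.02  4.39] (now axes) [ 7.84 -0.02  4.39]
scene cover 3036 angle deg 30.8 zmax 152.5 x [-33.2  53.4]
   scene -150 44 z 146.7
   scene -130 274 z 191.1
   scene -110 1419 z 407.2
   scene -90 70 z 135.7
   scene -70 48 z 135.8
top cover 48 angle deg 32.7 zmax 111.7 x [35.9 54.3]
   top -150 546 z 553.6
   top -130 450 z 553.6
   top -110 224 z 544.4
```

Emit:
send_rows:
  plan:
    - [[0,-0.38,0,-0.59,0],[0,-0.42,0,-0.55,0],[0,-0.47,0,-0.52,0],[0,-0.52,0,-0.47,0],[0,-0.55,0,-0.42,0],[0,-0.59,0,-0.38,0],[0,-0.62,0,-0.32,0],[0,-0.64,0,-0.27,0],[0,-0.67,0,-0.21,0],[0,-0.68,0,-0.15,0],[0,-0.69,0,-0.09,0],[0,-0.7,0,-0.03,0],[0,-0.5,0,0,0],[0,0,0,0,0],[0,0,0,0,0]]

```text
time_s: 10.3
tcp_pos: [0.5329, 0.0467, 0.1658]
tool_rot: [-0.057, 0.998, 0.0, 0.0]
force: [0.1, -0.4, -2.0]
gripper_width: 0.0173
finger_force: 60.0
```

Run:
```python
from h import *
go([.3823,.0292,.083],96.5); look("l4")
c=cv2.imread("pics/l4scene.png")[100:290,180:380];cv2.imwrite("pics/c4.png",cv2.resize(c,None,fx=3,fy=3))
```

```text
t 10.3 tcp [532.9  46.7 165.8] yaw 96.5 tilt 0.04 F [ 0.1 -0.4 -2. ] w 17.3 ff 60.0
 twist -0.0 shift cm (turned axes) [15.16 -0.04  8.27] (now axes) [15.16 -0.04  8.27]
scene cover 2237 angle deg 93.6 zmax 200.5 x [57.9 66.3]
   scene -150 12 z 185.1
   scene -130 33 z 185.3
   scene -110 35 z 184.7
   scene -90 38 z 185.2
   scene -70 70 z 185.6
   scene -50 177 z 206.3
   top -130 44 z 184.7
   top -110 341 z 568.5
   top -90 852 z 584.8
   top -70 584 z 593.5
   top -50 214 z 592.5
```

View pics/c4.png

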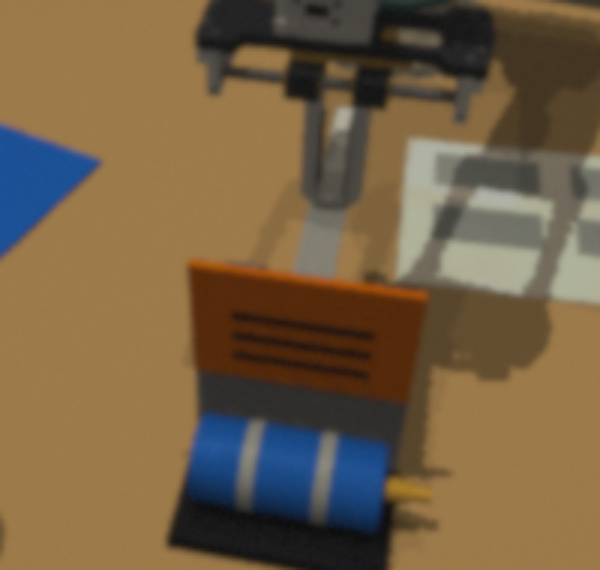

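The crop shows the cover standing upright at about (310,335), with the blade just in front of it. Next I'll retreat and take the knife back to the mat.

Emit:
send_rows:
  plan:
    - [[0,3,0,0,0],[0,4,0,0,0],[0,4,0,0,0],[0,2,0,0,0],[0,0,0,0,6.5],[0,0,0,0,6.5],[0,0,0,0,6.5],[0,0,0,0,6.5],[0,0,0,0,0]]

```text
time_s: 11.3
tcp_pos: [0.4032, 0.032, 0.1662]
tool_rot: [0.169, 0.986, 0.0, 0.0]
force: [-1.2, -0.1, -0.6]
gripper_width: 0.0179
finger_force: 60.0
```

```bash
python3 -c "
from h import *
go([.475,-.355,.008],70.5)"
```

```text
t 11.3 tcp [403.2  32.  166.2] yaw 70.5 tilt 0.05 F [-1.2 -0.1 -0.6] w 17.9 ff 60.0
 twist 0.0 shift cm (turned axes) [-19.67 -34.09  15.82] (now axes) [-19.67 -34.09  15.82]
```

Emit:
send_rows:
  plan:
    - [[0,-2.185,-3.788,0,0],[0,-2.185,-3.788,0,0],[0,-2.185,-3.788,0,0],[0,-2.185,-3.788,0,0],[0,-2.185,-3.788,0,0],[0,-2.185,-3.788,0,0],[0,-2.185,-3.788,0,0],[0,-2.185,-3.788,0,0],[0,-2.185,-3.788,0,0],[0,0,0,4,0],[0,0,0,4,0],[0,0,0,4,0],[0,0,0,2,0],[0,0,0,1,0],[0,0,0,0.5,0],[0,0,0,0,0],[0,0,0,0,0]]

```text
time_s: 13.0
tcp_pos: [0.4757, -0.3558, 0.0123]
tool_rot: [0.169, 0.986, -0.001, 0.001]
force: [0.2, 0.4, -0.6]
gripper_width: 0.0179
finger_force: 60.0
```

```bash
python3 -c "
from h import *
go([.475,-.355,.008],70.5)"
```

```text
t 13.0 tcp [ 475.7 -355.8   12.3] yaw 70.53 tilt 0.15 F [ 0.2  0.4 -0.6] w 17.9 ff 60.0
 twist 0.03 shift cm (turned axes) [0.1  0.05 0.42] (now axes) [0.1  0.05 0.42]
```

Lower the last 4 mm, release, rise, and twist towards the pack's angle.

Emit:
send_rows:
  plan:
    - [[0,0,0,0.3,0],[0,0,0,0.12,0],[0,0,0,0,0],[0.1,0,0,0,0],[0.25,0,0,0,0],[0.4,0,0,0,0],[0.4,0,0,0,0],[0.4,0,0,-2,0],[0.4,0,0,-4,0],[0.6,0,0,-4,0],[0.75,0,0,-4,0],[0.75,0,0,-4,0],[0.75,0,0,0,0]]

```text
time_s: 14.3
tcp_pos: [0.4775, -0.3576, 0.1928]
tool_rot: [0.169, 0.986, -0.003, 0.005]
force: [0.3, -1.1, -0.5]
gripper_width: 0.0662
finger_force: 0.0
```

Run:
```python
from h import *
go([.476,.3215,.20],71.7)
for n in("scene","top"):
    p,d=arm.camera(n);P=pts(n,d);np.savez("l5"+n,p=p,d=d);cv2.imwrite(f"pics/l5{n}.png",p[:,:,::-1]);H=hsv(p)
    k=(P[...,2]>.009)&(P[...,2]<.04)&(H[...,1]<90)&(H[...,2]>90)&(np.hypot(P[...,0]-.483,P[...,1]+.337)<.17);k=big(k)
    print(n,"knife",rect(P[k]),np.percentile(P[k][:,2],[5,50,95]).round(4))
    m=big((np.hypot(P[...,0]-.476,P[...,1]-.3215)<.06)&(P[...,2]>.065)&(P[...,2]<.09)); print("green",m.sum(),rect(P[m]))
```

```text
t 14.3 tcp [ 477.5 -357.6  192.8] yaw 70.5 tilt 0.67 F [ 0.3 -1.1 -0.5] w 66.2 ff 0.0
 twist -1.2 shift cm (turned axes) [21.45 64.42 -1.27] (now axes) [22.8  63.96 -1.27]
scene knife (array([ 489. , -360.3]), array([ 27.9, 197.1]), 70.7) [0.0145 0.0175 0.028 ]
green 424 (array([477.2, 322.1]), array([44.1, 61.8]), 70.4)
top knife (array([ 489.1, -360.5]), array([ 24.6, 198.4]), 72.7) [0.0138 0.0226 0.0285]
green 520 (array([475.8, 321.7]), array([45.1, 59.7]), 71.5)
```

View pics/l5top.png

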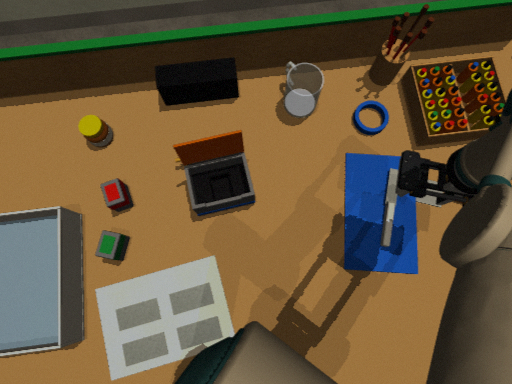

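The top view shows the knife flat on the mat from (391,170) to (388,248), released. The cover is open at (210,148) and the bay and socket are visible at (220,185). I'll refine the socket pose and check the clearance to the tray.

Run:
```python
from h import *
u=np.array([.9936,.1132])
f=np.load("l5top.npz");p,d=f["p"],f["d"];P=pts("top",d)
q=np.stack([(P[...,:2]-[.5892,.0527])@u,(P[...,:2]-[.5892,.0527])@[-u[1],u[0]],P[...,2]],-1)*1000
inn=(abs(q[...,0])<50)&(abs(q[...,1])<70)
blk=inn&(abs(q[...,2]-40)<5)&(abs(q[...,0])<46);hole=big(inn&(q[...,2]<33)&(q[...,2]>5)&(abs(q[...,0])<44)&(abs(q[...,1])<45))
print("hole",hole.sum(),np.percentile(q[hole][:,2],[5,50,95]).round(1),np.percentile(q[hole],[2,50,98],axis=0).round(1)[:,:2].tolist(),rect(P[hole]))
print("block",blk.sum(),np.percentile(q[blk],[1,99],axis=0).round(1).tolist())
rim=(abs(q[...,0])<56)&(abs(q[...,1])<80)&(q[...,2]>80)&(q[...,2]<100)&(q[...,0]<45)
print("rim",rim.sum(),rect(P[rim]),np.percentile(q[rim],[1,99],axis=0).round(1).tolist())
# hole section through the block at y~0 and x~-4, in plane z=40 rays
H=hsv(p)
t=(P[...,0]>.4)&(P[...,0]<.56)&(P[...,1]>.345)&(P[...,1]<.5)&(P[...,2]>.015)
print("tray",t.sum(),np.percentile(P[t],[0.5,50],axis=0).round(3).tolist())
for y in np.arange(.35,.44,.01):
    k=(abs(P[...,1]-y)<.005)&(abs(P[...,0]-.49)<.05);print(round(y,2),np.percentile(P[k][:,2],[50,97]).round(3) if k.any() else 0,end="; ")
c=p[130:225,170:270];cv2.imwrite("pics/bay.png",cv2.resize(cv2.convertScaleAbs(c[:,:,::-1],alpha=3),None,fx=6,fy=6,interpolation=cv2.INTER_CUBIC))
```

```text
hole 450 [ 8.3 11.2 24.2] [[-26.3, -22.4], [2.8, 0.6], [28.6, 23.3]] (array([588.7,  52.2]), array([59.4, 48.2]), 7.1)
block 1192 [[-32.1, -64.5, 35.3], [45.6, 64.5, 43.2]]
rim 577 (array([585.1,  52.3]), array([ 98.2, 145.8]), 6.5) [[-53.0, -72.8, 80.9], [44.9, 72.4, 96.8]]
tray 3211 [[0.401, 0.353, 0.016], [0.477, 0.417, 0.052]]
0.35 [0.    0.072]; 0.36 [-0.001  0.002]; 0.37 [-0.001  0.002]; 0.38 [-0.001  0.002]; 0.39 [-0.001  0.002]; 0.4 [-0.001  0.002]; 0.41 [0.059 0.11 ]; 0.42 [0.108 0.109]; 0.43 0; 0.44 0;
```

View pics/bay.png

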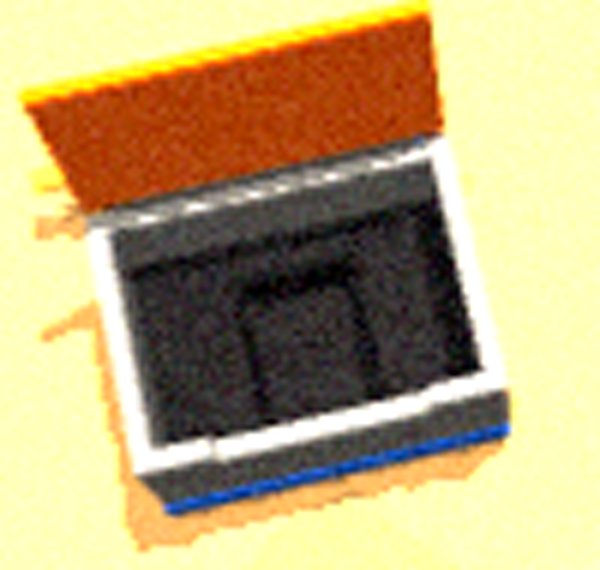

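The enlarged view shows the bay with the socket hole at about (305,340). The rim and hole agree with the pump pose. Next: go to the green pack.

Emit:
send_rows:
  plan:
    - [[0.65,0,0,0,-1.0],[0.65,1.43,4.295,0,0],[0.65,1.43,4.295,0,0],[0.65,1.43,4.295,0,0],[0.65,1.43,4.295,0,0],[0.65,1.43,4.295,0,0],[0.65,1.43,4.295,0,0],[0.65,1.43,4.295,0,0],[0.65,1.43,4.295,0,0],[0.65,1.43,4.295,0,0],[0.65,1.43,4.295,0,0],[0.65,1.43,4.295,0,0],[0.65,1.43,4.295,0,0],[0.65,1.43,4.295,0,0],[0.65,1.43,4.295,0,0],[0.65,1.43,4.295,0,0],[0.65,0,0,0,0],[0.65,0,0,4,0],[0.65,0,0,4,0],[0.65,0,0,0,0]]

```text
time_s: 16.4
tcp_pos: [0.4707, 0.3205, 0.1003]
tool_rot: [0.161, 0.987, -0.005, -0.006]
force: [0.0, -0.7, -0.2]
gripper_width: 0.061
finger_force: 0.0
```

```bash
python3 -c "
from h import *
go([.476,.3217,.040],71.4)"
```

```text
t 16.4 tcp [470.7 320.5 100.3] yaw 71.52 tilt 0.87 F [ 0.  -0.7 -0.2] w 61.0 ff 0.0
 twist 0.12 shift cm (turned axes) [-0.53  0.35  6.02] (now axes) [-0.53  0.35  6.02]
```

Emit:
send_rows:
  plan:
    - [[0.65,-0.53,0.25,0,0],[0.65,0,0,0,0],[0.65,0,0,0,0],[0.65,0,0,0,0]]

```text
time_s: 16.8
tcp_pos: [0.4827, 0.3249, 0.1084]
tool_rot: [0.161, 0.987, 0.001, 0.001]
force: [0.4, -0.2, -0.0]
gripper_width: 0.0609
finger_force: 0.0
```

```bash
python3 -c "
from h import *
go([.476,.3217,.040],71.4)"
```

```text
t 16.8 tcp [482.7 324.9 108.4] yaw 71.48 tilt 0.17 F [ 0.4 -0.2 -0. ] w 60.9 ff 0.0
 twist 0.08 shift cm (turned axes) [ 0.55 -0.53  6.84] (now axes) [ 0.55 -0.53  6.84]
```

Settled now; correct the offset, descend and grip.

Emit:
send_rows:
  plan:
    - [[0.65,0.55,-0.53,0,0],[0.65,0,0,2,0],[0.65,0,0,2,0],[0.65,0,0,2,0],[0.65,0,0,0.8,0],[0.65,0,0,0,0],[0.3,0,0,0,0],[0,0,0,0,0],[0,0,0,0,0],[0,0,0,0,0],[0,0,0,0,0]]
  force: 30

```text
time_s: 17.9
tcp_pos: [0.4756, 0.3218, 0.0398]
tool_rot: [0.161, 0.987, 0.001, 0.001]
force: [-1.0, 0.6, 5.3]
gripper_width: 0.0438
finger_force: 30.0
```

```bash
python3 -c "
from h import *
go([.5852,.0522,.130],96.5)"
```

```text
t 17.9 tcp [475.6 321.8  39.8] yaw 71.49 tilt 0.13 F [-1.   0.6  5.3] w 43.8 ff 30.0
 twist -25.01 shift cm (turned axes) [ -7.86 -28.02  -9.03] (now axes) [-18.97 -22.07  -9.03]
```

Emit:
send_rows:
  plan:
    - [[0,0,0,-2,0],[0,0,0,-4,0],[0,0,0,-4,0],[0,0,0,-2,0],[0,0,0,0,-6.25],[0,0,0,0,-6.25],[0,0,0,0,-6.25],[0,0,0,0,-6.25],[0,-0.8,-2.8,0,0],[0,-0.8,-2.8,0,0],[0,-0.8,-2.8,0,0],[0,-0.8,-2.8,0,0],[0,-0.8,-2.8,0,0],[0,-0.8,-2.8,0,0],[0,-0.8,-2.8,0,0],[0,-0.8,-2.8,0,0],[0,-0.8,-2.8,0,0],[0,-0.66,-2.8,0,0],[0,0,0,0,0],[0,0,0,0,0]]

```text
time_s: 19.9
tcp_pos: [0.5838, 0.0518, 0.1579]
tool_rot: [-0.056, 0.998, 0.0, -0.001]
force: [-0.6, 0.6, -2.4]
gripper_width: 0.0439
finger_force: 30.0
```

Emit:
send_rows:
  plan:
    - [[0,0,0,0,0],[0,0,0,0,0],[0,0,0,0,0]]

```text
time_s: 20.2
tcp_pos: [0.5842, 0.0529, 0.1588]
tool_rot: [-0.057, 0.998, 0.0, -0.0]
force: [0.4, 0.3, -1.9]
gripper_width: 0.0439
finger_force: 30.0
```

Run:
```python
from h import *
go([.5852,.0522,.052],96.5)
for n in("top","scene"):
    p,d=arm.camera(n);P=pts(n,d);H=hsv(p);cv2.imwrite(f"pics/l6{n}.png",p[:,:,::-1])
    m=(abs(H[...,0]-65)<18)&(H[...,1]>100)&(np.hypot(P[...,0]-.585,P[...,1]-.052)<.08)&(P[...,2]>.1)&(P[...,2]<.2)
    if m.sum()>20:
        m=big(m);print(n,m.sum(),rect(P[m]),np.percentile(P[m][:,2],[2,50,98]).round(4))
c=cv2.imread("pics/l6scene.png")[60:290,180:380];cv2.imwrite("pics/c6.png",cv2.resize(c,None,fx=2.5,fy=2.5))
```

```text
t 20.2 tcp [584.2  52.9 158.8] yaw 96.57 tilt 0.02 F [ 0.4  0.3 -1.9] w 43.9 ff 30.0
 twist 0.07 shift cm (turned axes) [-0.09 -0.09 10.68] (now axes) [-0.09 -0.09 10.68]
top 63 (array([572.4,  55.8]), array([17.1, 18.8]), 7.8) [0.1876 0.1905 0.1929]
scene 165 (array([584.5,  53.8]), array([38.2, 25.9]), 6.3) [0.1889 0.1907 0.1924]
```

View pics/c6.png

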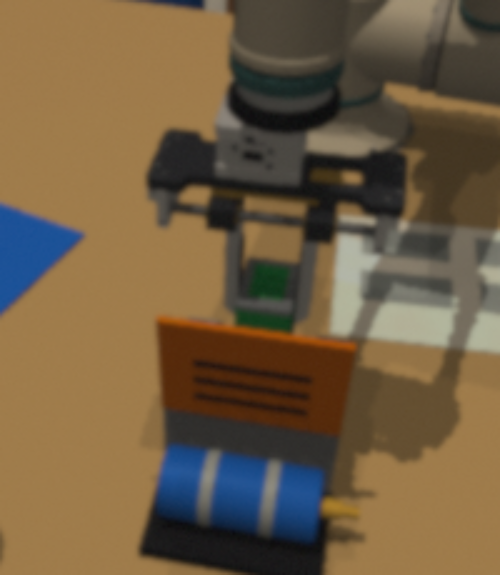

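The crop shows the pack held square above the bay, with the open cover behind the gripper and clear of it. Now lower it in.

Emit:
send_rows:
  plan:
    - [[0,-0.09,-0.08,1,0],[0,0,0,2,0],[0,0,0,2,0],[0,0,0,1.5,0],[0,0,0,0,0],[0,0,0,0,0],[0,0,0,0,0]]

```text
time_s: 21.0
tcp_pos: [0.5863, 0.0513, 0.0946]
tool_rot: [-0.057, 0.998, -0.0, 0.001]
force: [0.3, -0.4, -1.4]
gripper_width: 0.0439
finger_force: 30.0
```

```bash
python3 -c "
from h import *
go([.5852,.0522,.052],96.5)"
```

```text
t 21.0 tcp [586.3  51.3  94.6] yaw 96.5 tilt 0.1 F [ 0.3 -0.4 -1.4] w 43.9 ff 30.0
 twist -0.0 shift cm (turned axes) [0.11 0.1  4.26] (now axes) [0.11 0.1  4.26]
```

Emit:
send_rows:
  plan:
    - [[0,0.05,0.05,0.5,0],[0,0,0,0.5,0],[0,0,0,0.5,0],[0,0,0,0.4,0],[0,0,0,0.4,0],[0,0,0,0,0],[0,0,0,0,0]]

```text
time_s: 21.7
tcp_pos: [0.585, 0.0518, 0.0706]
tool_rot: [-0.057, 0.998, 0.0, -0.0]
force: [0.2, -0.7, -1.5]
gripper_width: 0.044
finger_force: 30.0
```

```bash
python3 -c "
from h import *
go([.5852,.0522,.052],96.5)"
```

```text
t 21.7 tcp [585.   51.8  70.6] yaw 96.49 tilt 0.01 F [ 0.2 -0.7 -1.5] w 44.0 ff 30.0
 twist -0.01 shift cm (turned axes) [-0.03  0.04  1.86] (now axes) [-0.03  0.04  1.86]
```

The foot is about 9 mm inside the hole with no contact force. Push it home and see.

Emit:
send_rows:
  plan:
    - [[0,0,0,0.5,0],[0,0,0,0.5,0],[0,0,0,0.4,0],[0,0,0,0.3,0],[0,0,0,0.2,0],[0,0,0,0,0],[0,0,0,0,0]]

```text
time_s: 22.4
tcp_pos: [0.5851, 0.0518, 0.0519]
tool_rot: [-0.057, 0.998, 0.0, 0.0]
force: [-0.3, 0.8, 0.3]
gripper_width: 0.0439
finger_force: 30.0
```

```bash
python3 -c "
from h import *
go([.5852,.0522,.052],96.5)"
```

```text
t 22.4 tcp [585.1  51.8  51.9] yaw 96.49 tilt 0.02 F [-0.3  0.8  0.3] w 43.9 ff 30.0
 twist -0.01 shift cm (turned axes) [-0.02  0.04 -0.01] (now axes) [-0.02  0.04 -0.01]
```

Emit:
send_rows:
  plan:
    - [[0,0,0,0.1,0],[0,0,0,0,0],[0.5,0,0,0,0],[0.62,0,0,0,0],[0.62,0,0,0,0],[0.62,0,0,0,0],[0.62,0,0,-2,0],[0.62,0,0,-4,0],[0.62,0,0,-4,0],[0.62,0,0,-4,0],[0.3,0,0,-4,0],[0,0,0,-1,0],[0,0,0,0,0],[0,0,0,0,0]]

```text
time_s: 23.8
tcp_pos: [0.584, 0.0518, 0.239]
tool_rot: [-0.057, 0.998, 0.0, -0.001]
force: [0.3, -0.4, 0.2]
gripper_width: 0.0297
finger_force: 0.0
```

Run:
```python
from h import *
u=np.array([.9936,.1132]);t=np.array([.5892,.0527])+.095*u
go([*t,.240],96.5); look("l7")
f=np.load("l7top.npz");P=pts("top",f["d"]);H=hsv(f["p"])
f2=np.load("l7scene.npz")
for n,f in(("top",f),("scene",f2)):
    P=pts(n,f["d"]);H=hsv(f["p"])
    m=(abs(H[...,0]-65)<18)&(H[...,1]>80)&(np.hypot(P[...,0]-.585,P[...,1]-.052)<.08)&(P[...,2]>.06)&(P[...,2]<.2)
    if m.sum()>10: m=big(m);print(n,m.sum(),rect(P[m]),np.percentile(P[m][:,2],[2,50,98]).round(4))
```

```text
t 23.8 tcp [584.   51.8 239. ] yaw 96.49 tilt 0.16 F [ 0.3 -0.4  0.2] w 29.7 ff 0.0
 twist -0.01 shift cm (turned axes) [-10.02   0.03  -0.13] (now axes) [-10.02   0.03  -0.13]
scene cover 2242 angle deg 93.6 zmax 200.5 x [57.8 66.2]
top cover 56 angle deg 67.7 zmax 401.3 x [-25.3  65.7]
   top -50 154 z 640.6
```

Emit:
send_rows:
  plan:
    - [[0,-3,0,0,0],[0,-4,0,0,0],[0,-3.5,0,0,0],[0,0,0,0,0],[0,0,0,0,0],[0,0,0,0,0]]

```text
time_s: 24.5
tcp_pos: [0.6878, 0.0636, 0.2397]
tool_rot: [-0.057, 0.998, 0.0, -0.002]
force: [-0.4, 0.6, 0.1]
gripper_width: 0.0006
finger_force: 0.0
```

Run:
```python
from h import *
u=np.array([.9936,.1132]);t=np.array([.5892,.0527])+.095*u
go([*t,.172],96.5)
p,d=arm.camera("top");P=pts("top",d);H=hsv(p);cv2.imwrite("pics/l8.png",p[:,:,::-1])
m=(abs(H[...,0]-65)<18)&(H[...,1]>80)&(np.hypot(P[...,0]-.585,P[...,1]-.052)<.08)&(P[...,2]>.06)&(P[...,2]<.2)
print(m.sum())
if m.sum()>10: m=big(m);print(m.sum(),rect(P[m]),np.percentile(P[m][:,2],[2,50,98]).round(4))
m=(abs(P[...,2]-.084)<.007)&(np.hypot(P[...,0]-.585,P[...,1]-.052)<.045);m=big(m);print(m.sum(),rect(P[m]),np.median(P[m][:,2]))
```

```text
t 24.5 tcp [687.8  63.6 239.7] yaw 96.5 tilt 0.18 F [-0.4  0.6  0.1] w 0.6 ff 0.0
 twist -0.0 shift cm (turned axes) [0.4  0.03 6.77] (now axes) [0.4  0.03 6.77]
239
209 (array([585.6,  52.2]), array([41.2, 29. ]), 7.5) [0.0804 0.0834 0.0865]
415 (array([585.9,  50.6]), array([60.5, 41.4]), 4.7) 0.08285633679033094
```

The pack's top centre measures (585.6, 52.2) at z 83.4 mm, so it is fully home. Now lower behind the cover and swing it shut.

Emit:
send_rows:
  plan:
    - [[0,0,0,3,0],[0,0,0,3,0],[0,0,0,0.5,0],[0,1,0,0,0],[0,1,0,0,0],[0,1.2,0,0,0],[0,0.7,0,0,0],[0,0.7,0,0.02,0],[0,0.7,0,0.13,0],[0,0.67,0,0.13,0],[0,0.65,0,0.22,0],[0,0.65,0,0.27,0],[0,0.6,0,0.33,0],[0,0.6,0,0.39,0],[0,0,0,0,0],[0,0,0,0,0]]

```text
time_s: 26.15
tcp_pos: [0.6045, 0.0541, 0.1603]
tool_rot: [-0.057, 0.998, 0.0, -0.001]
force: [-0.1, -0.3, -0.1]
gripper_width: 0.0005
finger_force: 0.0
```

Run:
```python
from h import *
u=np.array([.9936,.1132]);t=np.array([.5892,.0527])+.0142*u
go([*t,.1601],96.5); look("l9")
```

```text
t 26.15 tcp [604.5  54.1 160.3] yaw 96.49 tilt 0.09 F [-0.1 -0.3 -0.1] w 0.5 ff 0.0
 twist -0.01 shift cm (turned axes) [0.12 0.04 0.02] (now axes) [0.12 0.04 0.02]
scene cover 2882 angle deg 49.3 zmax 175.6 x [-10.1  55.3]
top cover 292 angle deg 57.8 zmax 186.9 x [-14.1  40.2]
   top -150 58 z 638.7
```

Cover at about 50° as planned; continue to shut.

Emit:
send_rows:
  plan:
    - [[0,0.55,0,0.43,0],[0,0.55,0,0.48,0],[0,0.47,0,0.52,0],[0,0.42,0,0.56,0],[0,0.36,0,0.6,0],[0,0.32,0,0.62,0],[0,0.26,0,0.65,0],[0,0.21,0,0.67,0],[0,0.14,0,0.69,0],[0,0.08,0,0.69,0],[0,0,0,0.1,0],[0,0,0,0.1,0],[0,0,0,0,0],[0,0,0,0,0]]

```text
time_s: 27.65
tcp_pos: [0.5713, 0.0503, 0.1011]
tool_rot: [-0.057, 0.998, -0.0, -0.0]
force: [-3.5, -0.8, 10.9]
gripper_width: 0.0006
finger_force: 5.3
```

Run:
```python
from h import *
go([.57,.05,.0995],96.5); look("l10")
```

```text
t 27.65 tcp [571.3  50.3 101.1] yaw 96.5 tilt 0.01 F [-3.5 -0.8 10.9] w 0.6 ff 5.3
 twist 0.0 shift cm (turned axes) [ 0.13 -0.01  0.16] (now axes) [ 0.13 -0.01  0.16]
scene cover 1915 angle deg -0.2 zmax 102.6 x [-47.4  50.7]
top cover 435 angle deg 84.3 zmax 104.0 x [-52.4 -16.8]
   top -70 217 z 506.0
   top -50 293 z 517.7
```

The cover is shut against the stop, pressed with about 11 N. Now retreat and verify.

Emit:
send_rows:
  plan:
    - [[0,0,0,-1,0],[0,0,0,-4,0],[0,0,0,-4,0],[0,0,0,-4,0],[0,4,0,0,0],[0,4,0,0,0],[0,4,0,0,0],[0,4,0,0,0],[0,0,0,0,0],[0,0,0,0,0],[0,0,0,0,0]]

```text
time_s: 28.85
tcp_pos: [0.4142, 0.0321, 0.23]
tool_rot: [-0.057, 0.998, 0.0, 0.001]
force: [-0.2, -0.4, 0.5]
gripper_width: 0.0007
finger_force: 0.0
```

Run:
```python
from h import *
go([.57,.05,.0995],96.5); look("l11")
for n in("scene","top"):
    f=np.load("l11"+n+".npz");p,d=f["p"],f["d"];P=pts(n,d);H=hsv(p)
    k=(P[...,2]>.009)&(P[...,2]<.04)&(H[...,1]<90)&(H[...,2]>90)&(np.hypot(P[...,0]-.483,P[...,1]+.337)<.17);k=big(k)
    print(n,"knife",rect(P[k]),np.percentile(P[k][:,2],[5,50,95]).round(4))
```

```text
t 28.85 tcp [414.2  32.1 230. ] yaw 96.49 tilt 0.09 F [-0.2 -0.4  0.5] w 0.7 ff 0.0
 twist -0.01 shift cm (turned axes) [-1.566e+01  1.000e-02  1.308e+01] (now axes) [-1.566e+01  1.000e-02  1.308e+01]
scene cover 2209 angle deg -0.2 zmax 102.7 x [-50.2  50.3]
   scene -150 131 z 414.2
top cover 544 angle deg -0.0 zmax 103.3 x [-37.9  51.9]
   top -150 268 z 644.6
scene knife (array([ 488. , -358.8]), array([ 29.2, 200.9]), 69.8) [0.0147 0.0176 0.0276]
top knife (array([ 489.5, -360.2]), array([ 26.4, 200.1]), 71.0) [0.0139 0.0187 0.0285]
```

View pics/l11scene.png

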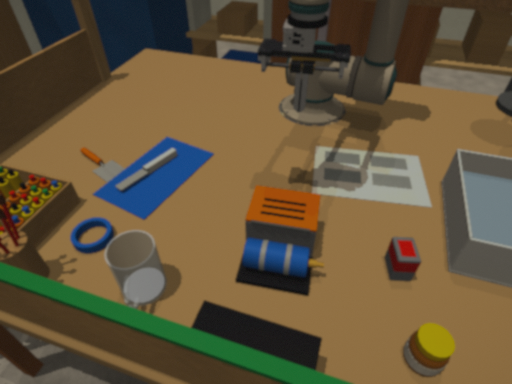

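The cover is shut at (285,205), the knife lies on the mat at (148,170), the red pack is untouched at (404,255), and the arm is clear.

```bash
python3 -c "
from bench import arm
print(arm.job_done())"
```

```text
the job is handed in; nothing more can be done
None
```

The job is handed in at about 29 s, with the cover pried open by the blade and shut again over the green pack fully home in its socket, the knife flat on the mat and the red pack not touched; the bench gave no verdict.

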